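Clip the cover onto the battery box and keep it pressed

ROBOT

A 6-joint arm with a two-finger parallel gripper is mounted at the origin on a cart in front of the work surface, level with it; the furniture and walls round the work are solid. World frame = base frame: x ahead of the robot, y to its left, z up, the work surface at z = 0. Lengths are in mm, angles in rad, forces in N, time in s.
With the tool pointing down it reaches from about 350 to 975 mm from the base axis. Payload 7.1 kg.
Tool frame: the origin (TCP) lies midway between the tips of the shut fingers; the grasp point (between the pads) lies 19 mm behind it (ctrl.grasp_offset is the distance from the TCP to the grasp point, in mm); z points along the fingers, y is the line along which they close (so a half turn about z gives the same grasp; the last joint's range is limited). The gripper opens to 88 mm and grips with 3 to 60 N. Pads are 20 mm wide; open, the fingers measure 115 mm over their backs; the gripper's body (75 mm by 178 mm) begins 61 mm behind the grasp point.
Start: joints at [-1.139, 0.423, 1.63, -0, 1.089, -0.019], TCP at [272.318, -562.537, 222.675] pointing down, gripper open.
Joint ranges: [-3, 3], [-0.9, 2.11], [0.09, 2.58], [-1.31, 4.45], [0.11, 2.69], [-2.54, 2.54]. Speed limits (rad/s): [2.39, 2.39, 3.01, 3.14, 3.14, 3.14].

INTERFACE

Orientations are given as a rotation vector (axis times angle).
In Python, from workcell import sensors, viewer, ctrl gives the robot as it stands. The module is installed in compiled form; this text tells all that it offers.
- The arm moves only by the shell command python3 -m handwheel 'ROWS'. ROWS is JSON, a list of rows, each a list of 7 numbers: the shift along the tool's x, y, z in mm, then the turn, a rotation vector about the tool's x, y, z in rad, then the closure, from 0 (fully open) to 1 (shut). In form: [[x, y, z, rx, ry, rz, jaw], ...]. A call has 1 to 10 rows; each row shifts and turns the commanded pose from where the row before left it, along the tool's axes as they then stand; what a row does not reach is not made up. A row lasts 1/8 s, in which the tool goes at most 62.5 mm and 10.7 degrees, less where a joint would pass 70% of its speed; a pose out of reach is approached as far as the arm can. A call is refused whole if a number of a shift passes 62.5 or a number of a turn 0.188, either way. A call with a gripper value outside its range is refused whole. The fingers move at their own pace and stop on an object; the grip force is fixed at half the most. Time passes only in rows, so rows that do not move let the fingers close. It gives the time, the measured TCP pose, the force, the opening and the grip force at its end, in the units of the state.
- sensors.get_obs(): the state, without advancing time (a new reading comes with each control period).
- viewer.get_image(name): name is "scene" or "side" or "wrist"; returns a dict with "frame" (420x560x3 uint8, blue, green, red), "fov_y" (degrees; the focal length in pixels is half the picture's height over the tangent of half this angle, whatever the lens; pixels are square), "cx", "cy" (the principal point, pixels), "R" (3x3) and "t" (3): a world point X has camera coordinates R X + t. Camera axes: x right, y down, z forward; pixel columns grow to the right and rows downward; lengths in mm; the calibration is good to about 2 mm. A picture is of the moment at which its call begins. There is no depth.
- ctrl.close_job(): hands the job in; it is judged then, once.
The state is a dict: "t": time; "qpos": joint angles; "qvel": joint speeds; "joint_torque": joint torques, N m; "ee_pos": TCP position; "orientation": TCP orientation; "ft_force": force on the tool from outside, world axes, zero at the start; "moment": the same for the moment, N m; "width": finger opening in mm; "grasp_force": force on a finger pad.
Only numpy, scipy, OpenCV 4.12 (cv2) and the standard library are available. Lean on these libraries where they do the work, as an engineer would, in place of code of your own. Each camera call takes 0.05 s, during which the arm holds its last target. There are 200 camera calls.

TASK

Pick up the loose white cover and set it on the open grey battery box (either way round), then press it straight down until both orange clips snap over its ends. Do not let go: keep pressing the snapped-on cover down with a steady push of about 10 N so that the batteries stay on their contacts, and finish while holding it pressed like that. Do not use brute force, and leave the magnifier, the dropper bottle and the marker where they are.

Things in the scene. Friction and masses are not known exactly. Their poses are not given: they have to be found in the camera images.
- battery_box: Grey open-topped battery box fixed to the desk, 72 (its x) x 96 (its y) x 40 mm high, walls 4 mm, opening 64 x 88 mm, foot flanges 88 mm wide in x. Origin: centre of its underside, z up. A sprung orange clip stands at each y end; inside lies a black cassette with three blue and brass batteries.
- box_mouth (a point): Centre of the box opening at rim height, 40 mm above the desk; axes as the box. The underside of the cover (cover origin) is about 10 mm below this point when the cover meets the clip noses, needs a peak push of about 10 to 15 N, snaps through about 15 mm below, meets the sprung batteries 20.5 mm below, stops on the rim 24 mm below.
- cassette (a joint): How far the sprung battery cassette inside the box is pushed down, m: 0 free, about 0.002 at a push of 10 N (spring 5 N per mm), 0.0035 when the cover plate lies on the box rim.
- cover: Loose white plastic cover, about 90 g, lying rib up. Origin: centre of the underside of its skirt. Skirt 61 x 85 mm, 24 mm deep, its lowest 8 mm tapered in by 3.5 mm a side, enters the box opening with 1.5 mm play each side. Plate 72 (its x) x 101 (its y) mm, from 24 to 29 mm above the origin. Long side goes along the box's long side, either way round.
- cover_rib (a point): Centre of the upright pull rib on top of the cover, 41 mm above the cover's underside (12 mm above the plate): the rib is 14 mm thick (cover's y), 44 mm long (cover's x) and 24 mm high above the plate, its top 53 mm above the underside of the skirt. Axes as the cover.
- loupe: Black and clear round magnifier, 41 mm wide, 36 mm high, to be left alone; origin at the centre of its underside.
- oil_dropper: Small brown dropper bottle with black top, 34 mm wide, 102 mm high, to be left alone; origin at the centre of its underside.
- marker: White and red marker lying on the desk, 135 mm long, 17 mm thick, to be left alone; origin at the centre of its underside.
- clip_left (a joint): Orange sprung clip, 26 mm wide, at the +y end of the box: angle in rad, 0 upright, about 0.05 when the cover end pushes it outward, back to 0 when snapped. Its rounded inner nose, 52 mm above the desk and 48.5 mm out from the box centre, overhangs the cover's end by 2 mm; its flared tip reaches 66 mm up and 63 mm out.
- clip_right (a joint): Orange sprung clip, 26 mm wide, at the -y end of the box: angle in rad, 0 upright, about 0.05 when the cover end pushes it outward, back to 0 when snapped. Its rounded inner nose, 52 mm above the desk and 48.5 mm out from the box centre, overhangs the cover's end by 2 mm; its flared tip reaches 66 mm up and 63 mm out.

How it is judged (in metres and radians):
On the way, in this order (a step that is already met when the one before it is completed fails the run):
1. the cover is lifted clear of the desk (height (world z) of cover above 0.06 m), for 0.1 s.
2. the cover is snapped under both clips (z of cover in the frame of box_mouth below -0.018 m and horizontal distance between cover and box_mouth below 0.004 m and angle between the z axis of cover and the z axis of box_mouth, either way round below 0.06 rad), for 0.2 s.
At the end, for the whole second after the job is handed in: Cover snapped under both clips (underside at least 19.5 mm below the rim, centred within 4 mm, level within 0.06 rad, in line within 0.08 rad), fingers still pressing it down steadily: cassette at least 0.8 mm pushed in (4 N or more; 10 N gives 2 mm), cover on box under 40 N in all (z of cover in the frame of box_mouth below -0.0195 m and horizontal distance between cover and box_mouth below 0.004 m and angle between the z axis of cover and the z axis of box_mouth, either way round below 0.06 rad and angle between the y axis of cover and the y axis of box_mouth, either way round below 0.08 rad and value of joint each of clip_left, clip_right below 0.02 rad and value of joint cassette above 0.0008 m and contact force between the fingers and cover above 2 N and linear speed of cover below 0.01 m/s and contact force between cover and battery_box below 40 N); the arm keeps its last pose, push and grip.
It fails at once if the cover is forced onto the box with more than 60 N (contact force between cover and battery_box above 60 N).
It fails at once if the magnifier is moved by more than 20 mm (distance of loupe from where it was at the start of the episode above 0.02 m).
It fails at once if the dropper bottle is moved by more than 20 mm (distance of oil_dropper from where it was at the start of the episode above 0.02 m).
It fails at once if the marker is moved by more than 20 mm (distance of marker from where it was at the start of the episode above 0.02 m).
It also fails if it takes over 58 s, if anything falls off the work surface, if the arm or the gripper's body presses on something with over 40 N, if the wrist force passes 120 N, or if a joint passes its speed limit or range.

## Working session

There is one attempt and no reset: what is moved stays moved. The work goes in short steps, Python scripts to look and compute and a shell command to move; the robot and the scene stay as the last step left them, time stands still between calls to the robot, and variables do not carry over. Pictures are saved under pics/ and viewed, at most 10 in all, crops included, and the job is handed in when it is done.

```bash
mkdir -p pics; cat > h.py <<'E'
import numpy as np, cv2
from scipy.spatial.transform import Rotation as Ro
from workcell import sensors, viewer, ctrl
def cam(n):
    d=viewer.get_image(n); d['f']=d['frame'].shape[0]/2/np.tan(np.radians(d['fov_y'])/2); d['R']=np.array(d['R']);d['t']=np.array(d['t']); return d
def ray(d,u,v,z):
    c=-d['R'].T@d['t']; r=d['R'].T@np.array([(u-d['cx'])/d['f'],(v-d['cy'])/d['f'],1]); return c+r*(z-c[2])/r[2]
def proj(d,X):
    p=d['R']@np.array(X,float)+d['t']; return d['f']*p[:2]/p[2]+[d['cx'],d['cy']]
E
python3 - <<'E'
from h import *
import pickle
for n in ['scene','side']:
    d=cam(n); cv2.imwrite(f'pics/{n}0.png',d['frame']); pickle.dump(d,open(n+'.pkl','wb')); print(n,-d['R'].T@d['t'],d['R'][2])
o=sensors.get_obs();print(o['ee_pos'],o['orientation'],o['width'],o['ft_force'],o['t'])
print(Ro.from_rotvec(o['orientation']).as_matrix().round(3))
E
```

```text
scene [-180.72647003 -621.45468324  505.09476842] [ 0.76443699  0.43622329 -0.47470552]
side [  212.89089534 -1013.38538478   496.27337107] [ 0.35661118  0.82436716 -0.43959897]
[ 272.11293562 -562.11562557  222.00553451] [-3.06085654e+00 -7.01825672e-01  4.32953824e-04] 87.81630666563578 [ 0.31371037 -0.03484161 -0.15753692] 0.1
[[ 0.9    0.436 -0.001]
 [ 0.436 -0.9    0.001]
 [ 0.    -0.001 -1.   ]]
```

View pics/scene0.png

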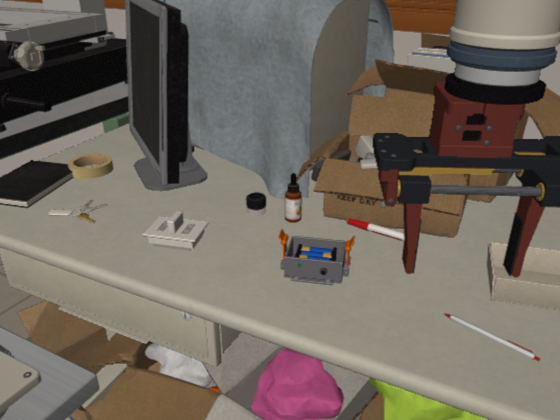

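View pics/side0.png

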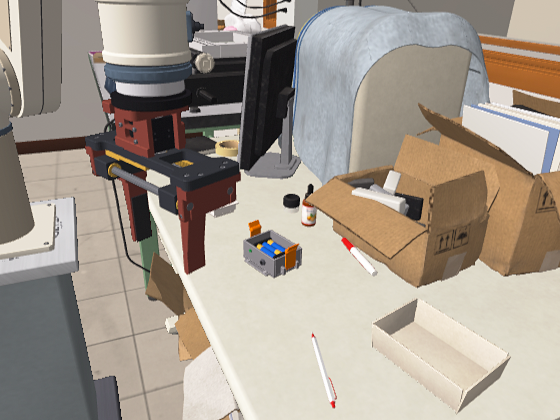

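Scene view: cover at (175,230) with its rib at (175,222), box at (316,258) with clips at (284,242) and (349,250), magnifier (256,203), dropper (293,200), marker (375,230). In the side view the cover is hidden behind a finger; the box is at (272,253).

```bash
python3 - <<'E'
from h import *
import pickle
d=pickle.load(open('scene.pkl','rb')); s=pickle.load(open('side.pkl','rb'))
for n,u,v,z in [('rib',175,222,41),('plateL',143,236,29),('plateR_near',193,246,29),('plateR',208,231,29),('plateFar',160,216,29),('box',316,250,40),('clipL',284,240,60),('clipR',350,248,60),('loupe',256,203,18),('dropbase',293,220,0),('droptop',293,176,102),('mark',375,230,8)]: print(n,ray(d,u,v,z).round(0))
print('side box',ray(s,270,243,40).round(0),ray(s,307,223,0).round(0))
# zoomed crops
a=cv2.resize(d['frame'][190:300,120:380],None,fx=3,fy=3,interpolation=cv2.INTER_CUBIC);cv2.imwrite('pics/c1.png',a)
E
```

```text
rib [466. -35.  41.]
plateL [414.  -4.  29.]
plateR_near [ 430. -103.   29.]
plateR [485. -95.  29.]
plateFar [488.  20.  29.]
box [ 505. -303.   40.]
clipL [ 478. -257.   60.]
clipR [ 508. -361.   60.]
loupe [ 643. -100.   18.]
dropbase [ 645. -185.    0.]
droptop [ 632. -191.  102.]
mark [ 672. -347.    8.]
side box [ 505. -300.   40.] [ 645. -183.    0.]
```

View pics/c1.png

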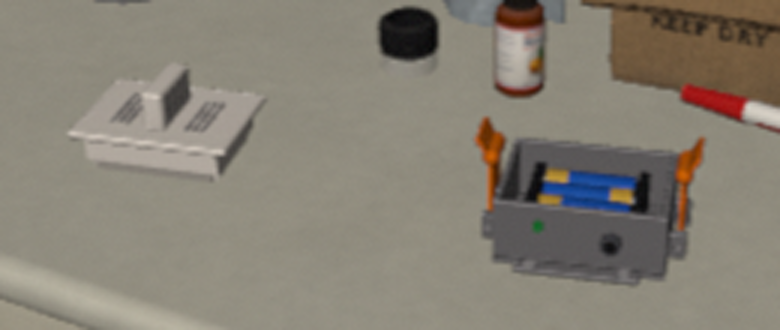

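The crop shows the cover's plate corners at full-frame (144,235), (194,242), (208,223) and (161,217), with the rib upright. The box is open with both clips upright.

```bash
cat >> h.py <<'E'
def rel(target,yaw_y=None):
    """offset in current tool axes to target TCP; turn about tool z so tool y lines up (mod pi) with world dir yaw_y"""
    o=sensors.get_obs(); R=Ro.from_rotvec(o['orientation']).as_matrix()
    print('t',o['t'],'tcp',np.round(o['ee_pos'],1),'q6',round(o['qpos'][5],3),'w',round(o['width'],1))
    print('shift',(R.T@(np.array(target)-o['ee_pos'])).round(1))
    if yaw_y is not None:
        a=np.array([np.cos(yaw_y),np.sin(yaw_y),0]); b=R.T@a; th=np.arctan2(-b[0],b[1]); th=(th+np.pi/2)%np.pi-np.pi/2; print('rz',round(th,4))
    print('tilt z',R[:,2].round(4))
E
python3 - <<'E'
from h import *
import pickle
d=pickle.load(open('scene.pkl','rb'))
P=[ray(d,u,v,29) for u,v in [(144,234.7),(194,242),(208,222.7),(160.7,217.3)]]
print(np.round(P,0), [np.linalg.norm(P[i]-P[i-1]).round() for i in range(4)], np.mean(P,0))
for a,b in [(0,1),(3,2)]: print(np.arctan2(*(P[a]-P[b])[[1,0]]))
c=np.mean(P,0); rel([c[0],c[1],220],np.arctan2(*(P[0]-P[1])[[1,0]]))
E
```

```text
[[418.  -2.  29.]
 [442. -96.  29.]
 [511. -76.  29.]
 [485.  16.  29.]] [np.float64(68.0), np.float64(97.0), np.float64(72.0), np.float64(95.0)] [463.87841894 -39.71484265  29.        ]
1.8112004689972265
1.8504160183218157
t 0.1 tcp [ 272.1 -562.1  222. ] q6 -0.019 w 87.8
shift [ 400.2 -386.7    2.5]
rz 0.2104
tilt z [-6.0e-04  1.2e-03 -1.0e+00]
```

```bash
python3 -m handwheel '[[20,-20,0,0,0,0,0],[45,-43,0,0,0,0,0],[45,-43,0,0,0,0,0],[45,-43,0,0,0,0,0],[45,-43,0,0,0,0,0],[45,-43,0,0,0,0,0],[45,-43,0,0,0,0,0],[45,-43,0,0,0,0,0],[45,-43,0,0,0,0.1,0],[20,-18,0,0,0,0.1,0]]'; python3 - <<'E'
from h import *
d=cam('wrist'); cv2.imwrite('pics/w1.png',d['frame']); import pickle; pickle.dump(d,open('w1.pkl','wb'))
rel([464,-40,220],1.83); print(proj(d,[464,-40,29]))
E
```

```text
t: 1.35
ee_pos: [468.7, -42.7, 222.6]
orientation: [-3.117, -0.392, 0.0]
ft_force: [0.3, -0.6, -0.0]
width: 87.6
grasp_force: 0.0
t 1.4 tcp [470.  -41.7 222.7] q6 1.209 w 87.9
shift [-5.4 -3.2  2.7]
rz -0.013
tilt z [ 0.001   0.0011 -1.    ]
[271.77159775 192.20000236]
```

View pics/w1.png

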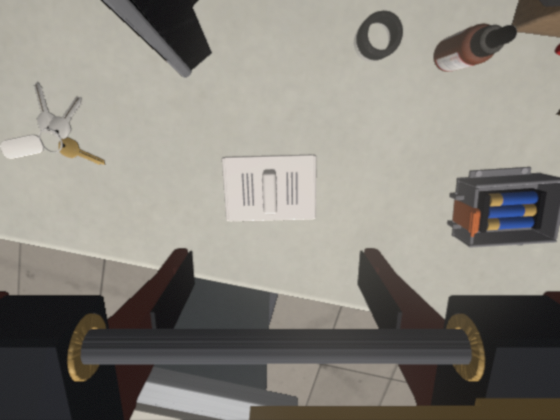

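The wrist view shows the cover at (270,188) with corners (223,156), (315,155), (316,219) and (226,221), and the rib at (269,192). The box is on the right at (510,212).

```bash
cat >> h.py <<'E'
def cover_meas(d,lo=195,box=None):
    f=d['frame']; m=((f.min(2)>lo)*255).astype(np.uint8)
    m=cv2.morphologyEx(m,cv2.MORPH_CLOSE,np.ones((9,9)))
    cs=[c for c in cv2.findContours(m,cv2.RETR_EXTERNAL,cv2.CHAIN_APPROX_NONE)[0] if cv2.contourArea(c)>2500]
    return cs
def rect(d,c,z):
    W=np.array([ray(d,*p,z)[:2] for p in c.reshape(-1,2)],np.float32); r=cv2.minAreaRect(W); b=cv2.boxPoints(r)
    e=[b[1]-b[0],b[2]-b[1]]; L=max(e,key=np.linalg.norm); return np.array(r[0]),r[1],np.arctan2(L[1],L[0])%np.pi
E
python3 - <<'E'
from h import *
import pickle
d=pickle.load(open('w1.pkl','rb'))
print(d['frame'][200,240],d['frame'][240,270],d['frame'][192,269])
for lo in (190,200,210):
    for c in cover_meas(d,lo): print(lo,cv2.boundingRect(c),*rect(d,c,29))
for u,v in [(269,171),(269,213)]: print(ray(d,u,v,53))
E
```

```text
[205 211 218] [178 189 193] [204 210 217]
190 (223, 156, 92, 66) [466.15829468 -36.79077911] (71.02418518066406, 97.7777099609375) 1.8469741
200 (225, 157, 90, 64) [466.37438965 -37.5459404 ] (69.3192367553711, 96.41021728515625) 1.8439535
[489.80190121 -30.92264189  53.        ]
[447.21499748 -41.53906454  53.        ]
```

```bash
python3 - <<'E'
from h import *
rel([466.8,-37,80],1.838)
E
```

```text
t 1.4 tcp [470.  -41.7 222.7] q6 1.209 w 87.9
shift [ -2.1  -5.3 142.7]
rz -0.021
tilt z [ 0.001   0.0011 -1.    ]
```

```bash
python3 -m handwheel '[[-1,-2.5,20,0,0,-0.01,0.4],[-1,-2.5,50,0,0,-0.01,0.4],[0,0,50,0,0,0,0.4],[0,0,22,0,0,0,0.4],[0,0,0,0,0,0,0.4]]'; python3 - <<'E'
from h import *
d=cam('wrist'); cv2.imwrite('pics/w2.png',d['frame'])
for lo in (190,200):
    for c in cover_meas(d,lo): print(lo,cv2.boundingRect(c),*rect(d,c,29))
rel([466.8,-37,31],1.838); print(proj(d,[466.8,-37,53]))
E
```

```text
t: 2.02
ee_pos: [463.5, -41.5, 79.1]
orientation: [-3.112, -0.424, 0.007]
ft_force: [-0.6, -0.3, 0.3]
width: 52.6
grasp_force: 0.0
190 (194, 176, 151, 100) [466.44473267 -36.65561295] (70.5360107421875, 98.08844757080078) 1.8473847
200 (200, 181, 140, 94) [464.83447266 -37.11421204] (66.3307876586914, 92.22998809814453) 1.8276303
t 2.075 tcp [464.6 -41.5  80.3] q6 1.185 w 52.5
shift [ 3.4 -3.7 49.3]
rz 0.0038
tilt z [-1.9e-03  2.0e-04 -1.0e+00]
[269.31234535 240.51719719]
```

View pics/w2.png

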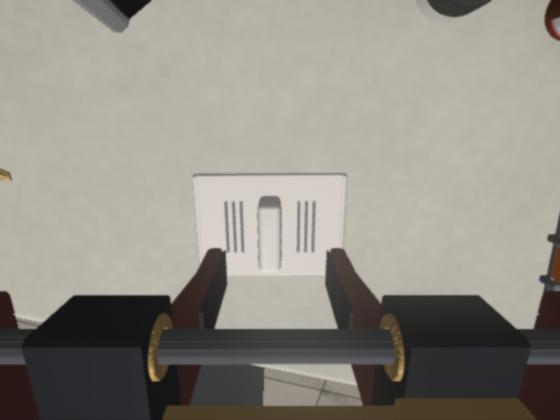

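The cover's rib top runs (270,200)–(270,270) and lies between the fingers, slightly left of their middle at (277). That agrees with the computed -4 mm y shift.

```bash
python3 -m handwheel '[[3.3,-3.9,0,0,0,0.004,0.4],[0,0,20,0,0,0,0.4],[0,0,20,0,0,0,0.4],[0,0,0,0,0,0,0.4]]'; python3 - <<'E'
from h import *
for i in range(3): rel([466.6,-36.8,31],1.842)
print(sensors.get_obs()['ft_force'])
E
```

```text
t: 2.58
ee_pos: [467.3, -36.4, 40.9]
orientation: [-3.114, -0.418, 0.0]
ft_force: [0.7, 0.2, 0.6]
width: 52.5
grasp_force: 0.0
t 2.575 tcp [467.3 -36.4  40.9] q6 1.201 w 52.5
shift [-0.8  0.2  9.9]
rz -0.0042
tilt z [-3.e-04  1.e-04 -1.e+00]
t 2.575 tcp [467.3 -36.4  40.9] q6 1.201 w 52.5
shift [-0.8  0.2  9.9]
rz -0.0042
tilt z [-3.e-04  1.e-04 -1.e+00]
t 2.575 tcp [467.3 -36.4  40.9] q6 1.201 w 52.5
shift [-0.8  0.2  9.9]
rz -0.0042
tilt z [-3.e-04  1.e-04 -1.e+00]
[0.68270134 0.23836114 0.55502005]
```

Close while easing down to about 1 mm over the plate.

```bash
python3 -m handwheel '[[-0.5,0,5,0,0,0,0.4],[0,0,4.5,0,0,0,0.4],[0,0,0,0,0,0,0.4],[0,0,0,0,0,0,1],[0,0,0,0,0,0,1],[0,0,0,0,0,0,1],[0,0,0,0,0,0,1],[0,0,0,0,0,0,1]]'
```

```text
t: 3.58
ee_pos: [466.8, -36.7, 31.2]
orientation: [-3.114, -0.418, 0.0]
ft_force: [0.7, -0.9, -0.3]
width: 13.6
grasp_force: 30.0
```

```bash
python3 -m handwheel '[[0,0,-10,0,0,0,1],[0,0,-30,0,0,0,1],[0,0,-40,0,0,0,1],[0,0,-40,0,0,0,1],[0,0,-40,0,0,0,1],[0,0,-20,0,0,0,1],[0,0,0,0,0,0,1]]'; python3 - <<'E'
from h import *
import pickle
d=cam('scene'); s=cam('side')
def ctr(d,lo,hi):
    h=cv2.cvtColor(d['frame'],cv2.COLOR_BGR2HSV); m=cv2.inRange(h,lo,hi)
    n,l,st,c=cv2.connectedComponentsWithStats(m); return [(c[i].round(1),st[i]) for i in range(1,n) if st[i,4]>25],m
for dd in (d,s):
    for c in ctr(dd,(5,200,120),(16,255,255))[0]: print('orange',c)
    for c in ctr(dd,(105,150,80),(125,255,255))[0]: print('blue',c)
o=sensors.get_obs(); R=Ro.from_rotvec(o['orientation']).as_matrix(); print(R.round(3))
w=cam('wrist'); cw=-w['R'].T@w['t']; print('cam in tool',(R.T@(cw-o['ee_pos'])).round(0), (R.T@w['R'].T).round(2))
b=cv2.resize(d['frame'][220:295,265:365],None,fx=5,fy=5,interpolation=cv2.INTER_CUBIC)
e=cv2.resize(s['frame'][210:285,232:307],None,fx=5,fy=5,interpolation=cv2.INTER_CUBIC)
cv2.imwrite('pics/b.png',np.hstack([b,e])[:, :800]); print(b.shape,e.shape)
pickle.dump((d,s,w),open('l.pkl','wb'))
rel([505,-301,190])
E
```

```text
t: 4.45
ee_pos: [467.7, -36.8, 213.0]
orientation: [3.113, 0.418, 0.006]
ft_force: [0.8, -0.1, -1.4]
width: 13.8
grasp_force: 30.0
orange (array([283.3, 242.5]), array([279, 235,   8,  24,  52], dtype=int32))
orange (array([348.8, 244.7]), array([346, 237,   8,  14,  48], dtype=int32))
blue (array([316.3, 252.9]), array([301, 247,  31,  13, 227], dtype=int32))
orange (array([254.1, 225.4]), array([249, 220,  12,  12,  89], dtype=int32))
orange (array([288.6, 252.3]), array([285, 244,  13,  23,  65], dtype=int32))
blue (array([271. , 248.3]), array([261, 242,  24,  16, 194], dtype=int32))
[[ 0.965  0.264 -0.001]
 [ 0.264 -0.965  0.   ]
 [-0.    -0.    -1.   ]]
cam in tool [  78.    1. -163.] [[-0.   -0.96 -0.28]
 [ 1.   -0.    0.  ]
 [-0.   -0.28  0.96]]
(375, 500, 3) (375, 375, 3)
t 4.6 tcp [466.  -36.7 210.3] q6 1.2 w 13.8
shift [-32.  265.3  20.2]
tilt z [-1.7e-03  2.0e-04 -1.0e+00]
```

```bash
python3 -m handwheel '[[-10,15,0,0,0,0,1],[-20,35,0,0,0,0,1],[-25,45,0,0,0,0,1],[-25,45,0,0,0,0,1],[-25,45,0,0,0,0,1],[-25,45,0,0,0,0,1],[-22,35,0,0,0,0,1],[0,0,0,0,0,0,1]]'; python3 - <<'E'
from h import *
import pickle
w=cam('wrist'); cv2.imwrite('pics/w3.png',w['frame']); pickle.dump((w,sensors.get_obs()),open('w3.pkl','wb'))
rel([505,-301,190]); print(proj(w,[505,-301,40]))
E
```

```text
t: 5.6
ee_pos: [388.8, -334.1, 209.7]
orientation: [-3.113, -0.412, 0.003]
ft_force: [0.8, 1.1, -1.0]
width: 13.8
grasp_force: 30.0
t 5.65 tcp [ 389.  -332.7  209.7] q6 0.576 w 14.2
shift [120.3  -0.2  19.5]
tilt z [-0.002   0.0021 -1.    ]
[273.45808902  65.23326829]
```

View pics/w3.png

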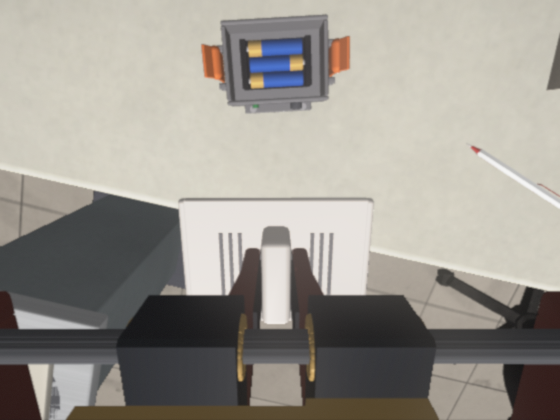

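The wrist view shows the box rim corners at about (222,22), (327,16), (329,100) and (229,104), with clips at (213,62) and (340,55). The held cover's front edge runs level from (181,199) to (371,199), so it is square in the hand.

```bash
python3 - <<'E'
from h import *
import pickle
w,o=pickle.load(open('w3.pkl','rb')); f=w['frame']
cv2.imwrite('pics/c3.png',cv2.resize(f[5:120,195:355],None,fx=5,fy=5,interpolation=cv2.INTER_CUBIC))
T=np.array(o['ee_pos']);R=Ro.from_rotvec(o['orientation']).as_matrix()
for u,v,dz in [(181,199,-1.8),(371,199,-1.8),(276,229,22)]: print((R.T@(ray(w,u,v,T[2]+dz)-T)).round(1))
for u,v in [(222,22),(327,16),(329,100),(229,104)]: print(ray(w,u,v,40).round(1))
E
```

```text
[ 35.9 -46.2   1.9]
[35.8 50.4  1.6]
[ 28.   2. -22.]
[ 527.3 -247.7   40. ]
[ 556.  -336.4   40. ]
[ 489.4 -359.5   40. ]
[ 461.3 -269.    40. ]
```

View pics/c3.png

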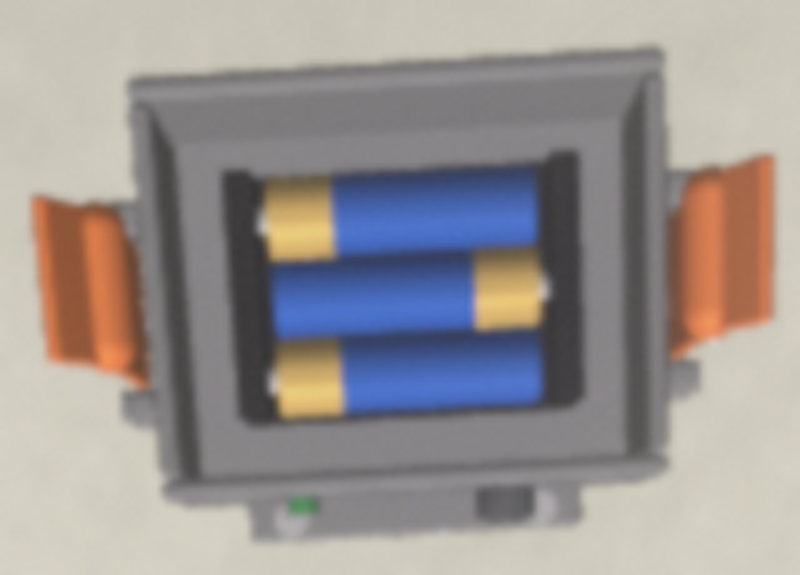

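The crop gives rim outer corners (130,80), (662,48), (665,467) and (165,492) in crop pixels. Both clips are upright, at (85,280) and (725,240).

```bash
python3 - <<'E'
from h import *
import pickle
w,o=pickle.load(open('w3.pkl','rb'))
P=np.array([ray(w,194.6+x/5,4.6+y/5,40) for x,y in [(130,78),(662,47),(665,467),(165,492)]])
print(P.round(1),[np.linalg.norm(P[i]-P[i-1]).round(1) for i in range(4)])
c=P.mean(0); print(c)
for a,b in [(0,1),(3,2)]: print(np.arctan2(*(P[a]-P[b])[[1,0]]))
for a,b in [(0,3),(1,2)]: print(np.arctan2(*(P[a]-P[b])[[1,0]])+np.pi/2)
# clip tips z=66
Q=np.array([ray(w,194.6+x/5,4.6+y/5,66) for x,y in [(40,279),(774,238)]]); print(Q.round(1),Q.mean(0),np.linalg.norm(Q[0]-Q[1]),np.arctan2(*(Q[0]-Q[1])[[1,0]]))
d,s,_=pickle.load(open('l.pkl','rb'))
print([proj(d,[*c[:2],33]),proj(s,[*c[:2],33])])
E
```

```text
[[ 528.4 -246.2   40. ]
 [ 557.5 -335.9   40. ]
 [ 490.7 -357.6   40. ]
 [ 461.9 -267.6   40. ]] [np.float64(69.9), np.float64(94.3), np.float64(70.2), np.float64(94.6)]
[ 509.64197987 -301.82619622   40.        ]
1.8848268854621149
1.8808191415691997
1.8812913943775156
1.8854214200059523
[[ 489.9 -243.3   66. ]
 [ 528.  -360.9   66. ]] [ 508.9855324  -302.13937086   66.        ] 123.60955915323066 1.884356456531986
[array([316.62567887, 252.22693125]), array([272.42960156, 246.15881804])]
```

```bash
python3 - <<'E'
from h import *
rel([509,-300,120],1.883)
E
```

```text
t 5.65 tcp [ 389.  -332.7  209.7] q6 0.576 w 14.2
shift [124.5   0.   89.5]
rz -0.048
tilt z [-0.002   0.0021 -1.    ]
```

```bash
python3 -m handwheel '[[15,0,0,0,0,0,1],[35,0,10,0,0,0,1],[35,0,15,0,0,0,1],[25,0,15,0,0,0,1],[14.5,0,20,0,0,0,1],[0,0,20,0,0,-0.024,1],[0,0,9,0,0,-0.024,1],[0,0,0,0,0,0,1],[0,0,0,0,0,0,1]]'; python3 - <<'E'
from h import *
import pickle
w=cam('wrist'); o=sensors.get_obs(); pickle.dump((w,o),open('w4.pkl','wb'))
cv2.imwrite('pics/w4.png',w['frame'])
s=cam('side');d=cam('scene'); pickle.dump((s,d),open('w4s.pkl','wb'))
rel([509,-300,120],1.883)
E
```

```text
t: 6.78
ee_pos: [510.7, -299.5, 122.9]
orientation: [3.102, 0.492, 0.001]
ft_force: [0.2, 0.5, -1.3]
width: 13.8
grasp_force: 30.0
t 6.925 tcp [ 510.5 -299.9  123. ] q6 0.705 w 14.1
shift [-1.5 -0.4  3. ]
rz 0.0021
tilt z [ 1.2e-03 -7.0e-04 -1.0e+00]
```

View pics/w4.png

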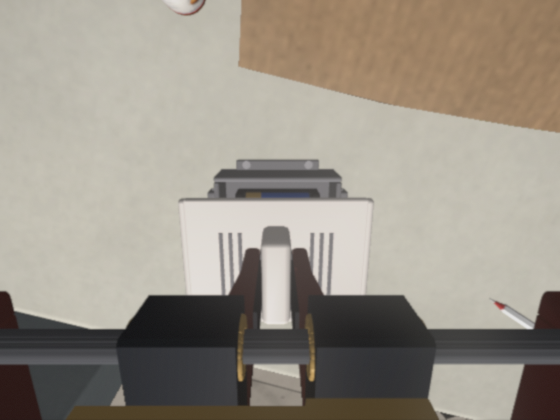

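The view shows the box's far rim corners at about (215,171)/(341,171), midpoint 278, beyond the held cover's front edge (181..371, midpoint 276). They look nearly centred and parallel.

```bash
python3 - <<'E'
from h import *
import pickle
w,o=pickle.load(open('w4.pkl','rb')); T=np.array(o['ee_pos']);R=Ro.from_rotvec(o['orientation']).as_matrix()
f=w['frame']; g=cv2.cvtColor(f,cv2.COLOR_BGR2GRAY).astype(int)
for v in (174,177,180): print(v,np.where(g[v,190:370]<130)[0][[0,-1]]+190)
for u in (225,250,310,330): print(u,g[158:200,u])
print('cover row 215', [ (x+175) for x in np.where(g[215,175:380]>200)[0][[0,-1]]])
for u,v,z in [(181,200,T[2]-1.8),(371,200,T[2]-1.8),(215,172,40),(341,172,40)]: print((R.T@(ray(w,u,v,z)-T)).round(1))
print(w['cx'],w['cy'],w['f'])
E
```

```text
174 [217 338]
177 [214 340]Traceback (most recent call last):
  File "<stdin>", line 5, in <module>
IndexError: index 0 is out of bounds for axis 0 with size 0
```

```bash
python3 - <<'E'
from h import *
import pickle
w,o=pickle.load(open('w4.pkl','rb')); T=np.array(o['ee_pos']);R=Ro.from_rotvec(o['orientation']).as_matrix()
f=w['frame']; g=cv2.cvtColor(f,cv2.COLOR_BGR2GRAY).astype(int)
for u in (230,310,330): print(u,g[158:204,u])
for v in (171,173,176,179): print(v,g[v,208:222],g[v,334:348])
print(g[215,176:188],g[215,364:376])
for u,v,z in [(181,200,T[2]-1.8),(371,200,T[2]-1.8),(214.5,178,40),(340.5,178,40)]: print((R.T@(ray(w,u,v,z)-T)).round(1))
E
```

```text
230 [189 188 190 189 189 189 189 190 189 185 164 113  78  72  72  72  73  72
  74  86 107 127 140 139 128 124 123 123 124 124 124 123 124 123 124 124
 125 124 124 119 114 122 150 185 210 215]
310 [178 149 123 138 153 157 157 158 157 152 139 116  88  78  78  77  79  78
  81  93 111 127 138 138 130 125 125 125 124 117  97  72  63  65  64  68
  68  69  74  91 113 131 158 190 209 214]
330 [190 189 188 189 189 189 189 189 188 185 164 117  86  81  80  81  81  79
  83  96 112 128 137 130 100  87  87  87  86  86  87  86  86  86  86  86
  86  86  90 100 116 136 162 191 210 214]
171 [191 192 192 193 192 193 193 193 192 188 172 141 102  78] [104 137 166 182 187 188 188 188 189 189 190 190 190 191]
173 [192 192 192 192 192 192 192 187 172 140 104  80  72  71] [ 81  86 101 130 160 180 187 188 188 188 189 189 190 189]
176 [192 192 192 192 189 177 144 106  82  74  72  73  73  73] [ 85  86  85  86  88 101 129 161 180 187 188 189 190 189]
179 [191 192 192 191 184 159 133 126 127 126 127 128 127 127] [128 129 129 129 129 128 128 144 173 186 188 189 188 190]
[194 194 193 196 204 213 217 214 211 214 217 218] [216 215 212 212 214 213 207 193 182 188 194 194]
[ 36.1 -47.8   1.8]
[36.  48.8  1.9]
[ 32.4 -45.3  83. ]
[32.3 48.6 83.1]
```

```bash
python3 -m handwheel '[[-2.5,0.7,0,0,0,0,1],[0,0,10,0,0,0,1],[0,0,15,0,0,0,1],[0,0,15,0,0,0,1],[0,0,0,0,0,0,1],[0,0,0,0,0,0,1]]'; python3 - <<'E'
from h import *
import pickle
w=cam('wrist'); o=sensors.get_obs(); pickle.dump((w,o),open('w5.pkl','wb'))
s=cam('side');d=cam('scene')
rel([508,-300,79],1.883)
b=cv2.resize(w['frame'][150:260,160:400],None,fx=3.2,fy=2.6)
e=cv2.resize(s['frame'][205:285,225:315],None,fx=3.2,fy=3.2); f=cv2.resize(d['frame'][205:285,260:410],None,fx=3.2,fy=3.2)
cv2.imwrite('pics/m5.png',np.vstack([b,np.hstack([e,f])[:,:768]]))
E
```

```text
t: 7.68
ee_pos: [508.0, -301.0, 81.9]
orientation: [-3.102, -0.492, 0.001]
ft_force: [1.2, -0.4, -0.7]
width: 13.9
grasp_force: 30.0
t 7.825 tcp [ 508.4 -301.2   82.6] q6 0.701 w 13.6
shift [ 0.  -1.3  3.6]
rz 0.0026
tilt z [ 8.e-04 -5.e-04 -1.e+00]
```

View pics/m5.png

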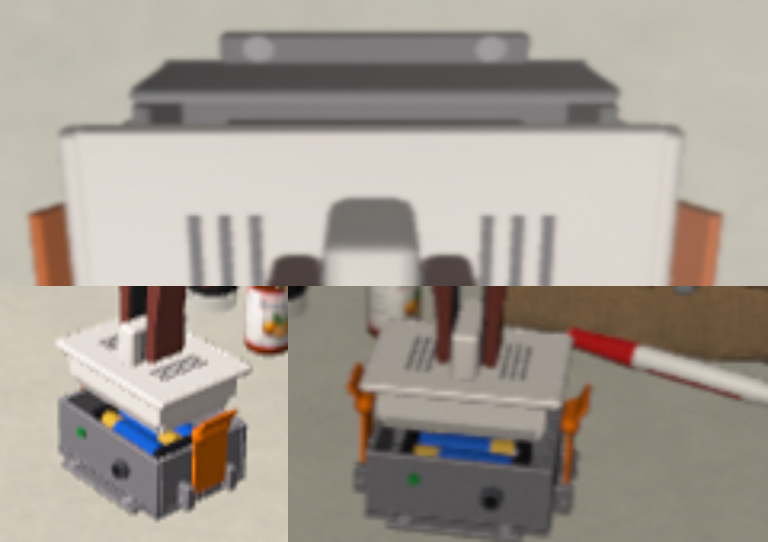

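Cover hovers about 11 mm over the rim and well centred in y: wrist crop clips 30/720 and rim 132/618 (mid 375), cover 62/681 (mid 371). I check x numerically.

```bash
python3 - <<'E'
from h import *
import pickle
w,o=pickle.load(open('w5.pkl','rb')); T=np.array(o['ee_pos']);R=Ro.from_rotvec(o['orientation']).as_matrix()
g=cv2.cvtColor(w['frame'],cv2.COLOR_BGR2GRAY).astype(int); print(g[170:203,235],g[170:203,320])
for u,v,z in [(179.5,199.5,T[2]-1.8),(372.5,199.5,T[2]-1.8),(201,186,40),(353,186,40)]: print((R.T@(ray(w,u,v,z)-T)).round(1))
E
```

```text
[129 126 123 113  95  77  74  73  73  72  73  73  72  77  87 104 121 133
 136 132 127 124 123 123 123 112  87  84 105 121 149 184 208] [126 126 124 117  99  84  80  80  79  79  79  79  81  85  95 109 123 131
 137 133 128 125 126 125 125 114  93  93 112 132 159 189 208]
[ 36.1 -48.5   1.8]
[36.1 49.4  1.8]
[ 34.6 -46.4  42.3]
[34.6 48.6 42.3]
```

```bash
python3 -m handwheel '[[-1,0.4,3,0,0,0,1],[0,0,5,0,0,0,1],[0,0,5,0,0,0,1],[0,0,4,0,0,0,1],[0,0,0,0,0,0,1]]'
```

```text
t: 8.45
ee_pos: [506.9, -301.6, 64.6]
orientation: [-3.102, -0.492, 0.001]
ft_force: [-0.1, 0.1, -1.4]
width: 13.8
grasp_force: 30.0
```

```bash
python3 -m handwheel '[[0,0,2,0,0,0,1],[0,0,1,0,0,0,1],[0,0,1,0,0,0,1],[0,0,0,0,0,0,1]]'; python3 -m handwheel '[[0,0,1,0,0,0,1],[0,0,1,0,0,0,1],[0,0,0,0,0,0,1]]'
```

```text
t: 8.95
ee_pos: [507.4, -302.0, 61.4]
orientation: [3.102, 0.492, 0.001]
ft_force: [-0.6, -1.7, 0.9]
width: 14.0
grasp_force: 30.0
t: 9.32
ee_pos: [508.0, -302.1, 60.4]
orientation: [3.102, 0.492, 0.002]
ft_force: [-0.4, 1.5, 8.9]
width: 14.5
grasp_force: 30.0
```

```bash
python3 -m handwheel '[[0,0,1,0,0,0,1],[0,0,0,0,0,0,1]]'; python3 -m handwheel '[[0,0,1,0,0,0,1],[0,0,0,0,0,0,1]]';python3 -m handwheel '[[0,0,1,0,0,0,1],[0,0,0,0,0,0,1]]'
```

```text
t: 9.57
ee_pos: [508.2, -302.1, 59.5]
orientation: [3.102, 0.492, 0.003]
ft_force: [-0.0, 1.7, 9.5]
width: 13.8
grasp_force: 30.0
t: 9.82
ee_pos: [508.2, -302.0, 58.4]
orientation: [3.102, 0.492, 0.003]
ft_force: [-0.2, 2.1, 7.5]
width: 13.5
grasp_force: 30.0
t: 10.07
ee_pos: [508.1, -301.9, 57.1]
orientation: [3.102, 0.492, 0.003]
ft_force: [1.0, 1.1, 6.6]
width: 13.4
grasp_force: 30.0
```

```bash
python3 -m handwheel '[[0,0,1.5,0,0,0,1],[0,0,1.5,0,0,0,1],[0,0,0,0,0,0,1]]'; python3 -m handwheel '[[0,0,1.5,0,0,0,1],[0,0,0,0,0,0,1]]';python3 -m handwheel '[[0,0,1,0,0,0,1],[0,0,0,0,0,0,1]]'
```

```text
t: 10.45
ee_pos: [507.0, -301.7, 52.5]
orientation: [-3.103, -0.492, 0.0]
ft_force: [3.0, -1.5, -6.4]
width: 14.2
grasp_force: 30.0
t: 10.7
ee_pos: [506.9, -301.8, 51.4]
orientation: [-3.103, -0.493, 0.001]
ft_force: [1.4, -1.4, -4.8]
width: 14.3
grasp_force: 30.0
t: 10.95
ee_pos: [507.0, -301.5, 50.7]
orientation: [-3.102, -0.492, 0.001]
ft_force: [0.6, -0.2, -0.2]
width: 13.4
grasp_force: 30.0
```

Snapped through (clips pulling the cover down); continue to the batteries.

```bash
python3 -m handwheel '[[0,0,1,0,0,0,1],[0,0,0,0,0,0,1]]'; python3 -m handwheel '[[0,0,0.7,0,0,0,1],[0,0,0,0,0,0,1]]'
```

```text
t: 11.2
ee_pos: [507.1, -301.6, 50.0]
orientation: [-3.102, -0.493, 0.0]
ft_force: [-1.6, 1.5, 3.3]
width: 13.5
grasp_force: 30.0
t: 11.45
ee_pos: [507.1, -301.6, 49.3]
orientation: [-3.103, -0.492, 0.0]
ft_force: [-2.9, 1.6, 5.7]
width: 13.6
grasp_force: 30.0
```

```bash
python3 -m handwheel '[[0,0,1,0,0,0,1],[0,0,0,0,0,0,1]]'; python3 -m handwheel '[[0,0,0.3,0,0,0,1],[0,0,0,0,0,0,1],[0,0,0,0,0,0,1],[0,0,0,0,0,0,1]]'
python3 - <<'E'
from h import *
s=cam('side');d=cam('scene'); 
e=cv2.resize(s['frame'][205:285,225:315],None,fx=4,fy=4); f=cv2.resize(d['frame'][205:285,260:370],None,fx=4,fy=4)
cv2.imwrite('pics/m6.png',np.hstack([e,f])); o=sensors.get_obs(); print(o['ft_force'],o['t'])
E
```

```text
t: 11.7
ee_pos: [507.2, -301.6, 48.6]
orientation: [-3.103, -0.492, 0.0]
ft_force: [-2.4, 1.7, 9.7]
width: 13.8
grasp_force: 30.0
t: 12.2
ee_pos: [507.2, -301.6, 48.5]
orientation: [-3.103, -0.492, -0.0]
ft_force: [-2.5, 1.7, 10.5]
width: 14.0
grasp_force: 30.0
[-3.59493955  1.52648839  9.96304707] 12.3
```

View pics/m6.png

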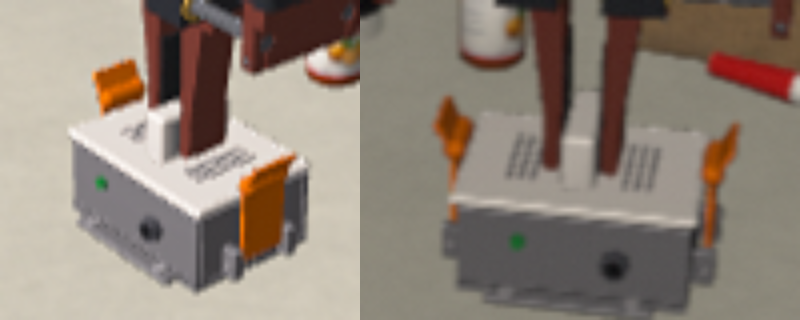

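Both views show the cover seated flat on the box, with upright clips over its ends (side crop (120,85) and (265,205); scene crop (452,130) and (720,155)). The push is a steady 10 N.

```bash
python3 -c "
from workcell import ctrl
print(ctrl.close_job())"
```

```text
the job is handed in; nothing more can be done
None
```

The cover is snapped under both clips, and I handed the job in at about 12 s with the gripper still pressing it down at a steady 10 N; no verdict came back.

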